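Sort keyed carousel hubs on a test shaft

ROBOT

A 6-joint arm with a two-finger parallel gripper is mounted at the origin on the work surface. World frame = base frame: x ahead of the robot, y to its left, z up, the work surface at z = 0. Lengths are in mm, angles in rad, forces in N, time in s.
With the tool pointing down it reaches from about 350 to 775 mm from the base axis. Payload 7.3 kg.
Tool frame: the origin (TCP) lies on the centre line of the jaws, within the pads' length; the fingertips stand 17 mm ahead of it and the grasp point (between the pads) lies 2 mm behind it; z points along the fingers, y is the line along which they close (so a half turn about z gives the same grasp; the last joint's range is limited). The gripper opens to 92 mm and grips with 3 to 60 N. Pads are 19 mm wide; open, the fingers measure 130 mm over their backs; the gripper's body (75 mm by 190 mm) begins 47 mm behind the grasp point.
Start: joints at [-1.263, 0.342, 1.524, -0, 1.275, -0.146], TCP at [230.175, -471.871, 243.741] pointing down, gripper open.
Joint ranges: [-2.53, 2.53], [-0.77, 2.02], [0.04, 2.7], [-1, 4.14], [0.28, 2.66], [-3.11, 3.11]. Speed limits (rad/s): [2.57, 2.57, 3.14, 3.14, 3.14, 3.14].

INTERFACE

Orientations are given as [roll, pitch, yaw] about the fixed x, y, z axes, in that order (R = Rz(yaw) Ry(pitch) Rx(roll)).
In Python, from plant import bot gives the robot as it stands. The module is installed in compiled form; this text tells all that it offers.
- The arm moves only by the shell command python3 -m pendant 'ROWS'. ROWS is JSON, a list of rows, each a list of 3 entries, a list of its own where there are three numbers: the shift along the world's x, y, z as a fraction of full scale, then the turn, a rotation vector about the world's x, y, z as a fraction of full scale, then the opening, from -1 (shut) to 1 (fully open), so that 0 is half open. In form: [[[tx, ty, tz], [rx, ry, rz], claw], ...]. A call has exactly 10 rows; each row shifts and turns the commanded pose from where the row before left it; what a row does not reach is not made up. Full scale, the value 1, is 30 mm for a shift and 0.12 rad for a turn. A row lasts 1/12 s, in which the tool goes at most 41.7 mm and 7.16 degrees, less where a joint would pass 70% of its speed; a pose out of reach is approached as far as the arm can. A call with a number of a shift or a turn outside -1 to 1 is refused whole. A call with a gripper value outside its range is refused whole. The fingers move at their own pace and stop on an object; the grip force is fixed at half the most. Time passes only in rows, so rows that do not move let the fingers close, or fill a call up. It gives the time, the measured TCP pose, the force, the opening and the grip force at its end, in the units of the state.
- bot.get_obs(): the state, without advancing time (a new reading comes with each control period).
- bot.capture(name): name is "scene" or "top" or "wrist"; returns the picture (384x512x3 uint8, blue, green, red); there is no depth.
- bot.camera_params(name): a dict with "fovy" (degrees; the focal length in pixels is half the picture's height over the tangent of half this angle, whatever the lens; pixels are square), "cx", "cy" (the principal point, pixels), "camera_from_world" (4x4, takes a point from world to camera coordinates). Camera axes: x right, y down, z forward; pixel columns grow to the right and rows downward; lengths in mm; the calibration is good to about 2 mm. A picture is of the moment at which its call begins: read the wrist's pose just before it. camera_params takes no time and is no camera call; for the wrist camera it gives the pose at the moment of the call.
- bot.close_job(): hands the job in; it is judged then, once.
The state is a dict: "time": time; "joint_positions": joint angles; "dq": joint speeds; "tau": joint torques, N m; "tool_pos": TCP position; "tcp_rot": TCP orientation; "contact_force": force on the tool from outside, world axes, zero at the start; "moment": the same for the moment, N m; "grip_width": finger opening in mm; "finger_force": force on a finger pad.
Only numpy, scipy, OpenCV 4.12 (cv2) and the standard library are available. Lean on these libraries where they do the work, as an engineer would, in place of code of your own. Each camera call takes 0.05 s, during which the arm holds its last target. There are 200 camera calls.

TASK

Sort the two keyed hubs, one at a time: set a hub fully home on the keyed test shaft and let go of it, then take it off and put it away before you touch the other. The hub whose nose points left when home (as the robot sees it) goes upright into the open tray; the one whose nose points right is pushed, upright on the table, through the spring gate into the return bay until both leaves have closed behind it. Do not drop the hubs, and leave the bottle, the canister and the slide box where they stand.

Things in the scene. Friction and masses are not known exactly. Their poses are not given: they have to be found in the camera images.
- hub_a: loose 0.3 kg hub, origin centre of underside. Black flange 84 across, z 0-24 mm; nose along +x to 58 mm. Aluminium 12-sided boss, 54 mm over flats, to z=78; flats face 15, 45, 75.. deg from +x (none within 15 deg of keyway line). Bore 33 mm right through; keyway 14 mm wide out to 24.5 mm from axis along -y (from above, nose away from you: on the right). Home on shaft: nose along stand's +y (left).
- hub_b: loose 0.3 kg hub, origin centre of underside. Black flange 84 across, z 0-24 mm; nose along +x to 58 mm. Aluminium 12-sided boss, 54 mm over flats, to z=78; flats face 15, 45, 75.. deg from +x (none within 15 deg of keyway line). Bore 33 mm right through; keyway 14 mm wide out to 24.5 mm from axis along +y (from above, nose away from you: on the left). Home on shaft: nose along stand's -y (right).
- stand: fixed test stand, grey plate 90 x 90 x 18 mm, origin at the centre of its underside. A steel shaft of 28 mm diameter rises from its middle to 52 mm above the table, then a cone to 14 mm diameter at 68 mm; a key 8 mm wide sticks out to 21 mm from the axis along the stand's +x, from the plate up to 48 mm above the table.
- seat (a point): point on the shaft's axis at the plate's top face (18 mm above the table); axes as the stand's. A hub is home when its underside lies on the plate here, its keyway over the key.
- tray: fixed open tray, 150 x 150 mm outside, walls 4 mm thick and 22 mm high, floor 4 mm thick, origin at the centre of its underside; the tray for hubs whose nose points left.
- bay: fixed return bay, origin on table at middle of gate, +x into it; table is its floor. Side walls 34 mm high, 112 apart inside, back wall at x=184 mm. Open on top to x=66, then rails (z 28-34) leave a 72 mm slot for the boss. Gate: two spring leaves 27 mm high, 52 long, hinged at side walls, swing inward only, close by themselves when nothing is in their 54 mm sweep
- leaf_l (a joint): left leaf of the gate (on the bay's +y side), rad: 0 closed, up to 1.45 open inward; spring of about 0.01 N m closed, 0.05 N m open.
- leaf_r (a joint): right leaf of the gate (on the bay's -y side), same values.
- bottle: bystander: small amber bottle, loose, 36 mm diameter, 95 mm high, origin at the centre of its underside.
- canister: bystander: steel canister, loose, 41 mm diameter, 70 mm high, origin at the centre of its underside.
- slidebox: bystander: slide box, loose, 90 x 70 mm, 38 mm high, origin at the centre of its underside.
There are look-alikes about, which are no part of the job. Leave any blue look-alike of the hub_b alone.

How it is judged (in metres and radians):
On the way, in this order (a step that is already met when the one before it is completed fails the run):
1. a first hub sits home on the test shaft, let go, the other still where it started ((((z of hub_a in the frame of seat between -0.004 and 0.004 m and horizontal distance between hub_a and seat below 0.006 m and angle between hub_a's own z axis and vertical below 0.06 rad and contact force between the fingers and hub_a below 0.2 N and linear speed of hub_a below 0.03 m/s) and distance of hub_b from where it was at the start of the episode below 0.04 m) or ((z of hub_b in the frame of seat between -0.004 and 0.004 m and horizontal distance between hub_b and seat below 0.006 m and angle between hub_b's own z axis and vertical below 0.06 rad and contact force between the fingers and hub_b below 0.2 N and linear speed of hub_b below 0.03 m/s) and distance of hub_a from where it was at the start of the episode below 0.04 m))), for 0.2 s.
2. the first hub is put away in its place, the other still where it started ((((x of hub_a in the frame of tray between -0.036 and 0.036 m and y of hub_a in the frame of tray between -0.036 and 0.036 m and z of hub_a in the frame of tray below 0.012 m and angle between hub_a's own z axis and vertical below 0.1 rad and contact force between the fingers and hub_a below 0.2 N and linear speed of hub_a below 0.03 m/s) and distance of hub_b from where it was at the start of the episode below 0.04 m) or ((x of hub_b in the frame of bay between 0.06 and 0.16 m and y of hub_b in the frame of bay between -0.03 and 0.03 m and z of hub_b in the frame of bay below 0.006 m and angle between hub_b's own z axis and vertical below 0.1 rad and value of joint each of leaf_l, leaf_r below 0.15 rad and contact force between the fingers and hub_b below 0.2 N and linear speed of hub_b below 0.03 m/s) and distance of hub_a from where it was at the start of the episode below 0.04 m))), for 0.2 s.
3. the second hub sits home on the test shaft, let go, the first in its place ((((x of hub_a in the frame of tray between -0.036 and 0.036 m and y of hub_a in the frame of tray between -0.036 and 0.036 m and z of hub_a in the frame of tray below 0.012 m and angle between hub_a's own z axis and vertical below 0.1 rad and contact force between the fingers and hub_a below 0.2 N and linear speed of hub_a below 0.03 m/s) and (z of hub_b in the frame of seat between -0.004 and 0.004 m and horizontal distance between hub_b and seat below 0.006 m and angle between hub_b's own z axis and vertical below 0.06 rad and contact force between the fingers and hub_b below 0.2 N and linear speed of hub_b below 0.03 m/s)) or ((x of hub_b in the frame of bay between 0.06 and 0.16 m and y of hub_b in the frame of bay between -0.03 and 0.03 m and z of hub_b in the frame of bay below 0.006 m and angle between hub_b's own z axis and vertical below 0.1 rad and value of joint each of leaf_l, leaf_r below 0.15 rad and contact force between the fingers and hub_b below 0.2 N and linear speed of hub_b below 0.03 m/s) and (z of hub_a in the frame of seat between -0.004 and 0.004 m and horizontal distance between hub_a and seat below 0.006 m and angle between hub_a's own z axis and vertical below 0.06 rad and contact force between the fingers and hub_a below 0.2 N and linear speed of hub_a below 0.03 m/s)))), for 0.2 s.
At the end, for the whole second after the job is handed in: hub_a upright at rest on the tray floor, within 36 mm of its centre each way; hub_b upright at rest on the table in the bay, axis 60-160 mm behind the gate, within 30 mm of its middle line, leaves within 0.15 rad of closed; both released; bystanders within 30 mm of their starts (x of hub_a in the frame of tray between -0.036 and 0.036 m and y of hub_a in the frame of tray between -0.036 and 0.036 m and z of hub_a in the frame of tray below 0.012 m and angle between each of hub_a, hub_b's own z axis and vertical below 0.1 rad and contact force between the fingers and hub_a below 0.2 N and linear speed of each of hub_a, hub_b below 0.03 m/s and x of hub_b in the frame of bay between 0.06 and 0.16 m and y of hub_b in the frame of bay between -0.03 and 0.03 m and z of hub_b in the frame of bay below 0.006 m and value of joint each of leaf_l, leaf_r below 0.15 rad and contact force between the fingers and hub_b below 0.2 N and distance of each of bottle, canister, slidebox from where it was at the start of the episode below 0.03 m); the robot touches nothing.
It fails at once if a bystander is shifted by more than 30 mm or tipped (distance of any of bottle, canister, slidebox from where it was at the start of the episode above 0.03 m or angle between any of bottle, canister, slidebox's own z axis and vertical above 0.35 rad).
It fails at once if a hub is dropped (falls free faster than 0.65 m/s, some 20 mm) or tipped over ((linear speed of hub_a above 0.65 m/s and contact force between the fingers and hub_a below 0.1 N) or angle between any of hub_a, hub_b's own z axis and vertical above 0.8 rad or (linear speed of hub_b above 0.65 m/s and contact force between the fingers and hub_b below 0.1 N)).
It also fails if it takes over 72 s, if anything falls off the work surface, if the arm or the gripper's body presses on something with over 40 N, if the wrist force passes 120 N, or if a joint passes its speed limit or range.

## Working session

There is one attempt and no reset: what is moved stays moved. The work goes in short steps, Python scripts to look and compute and a shell command to move; the robot and the scene stay as the last step left them, time stands still between calls to the robot, and variables do not carry over. Pictures are saved under pics/ and viewed, at most 10 in all, crops included, and the job is handed in when it is done.

```bash
mkdir -p pics; cat > h.py <<'E'
from plant import bot
import numpy as np, cv2, json
def cap(n,f):
    p=bot.camera_params(n); im=bot.capture(n).copy(); cv2.imwrite('pics/'+f+'.png',im)
    np.save('pics/'+f+'.npy',p,allow_pickle=True); return im,p
def ld(f): return cv2.imread('pics/'+f+'.png'), np.load('pics/'+f+'.npy',allow_pickle=True).item()
def ray(p,u,v,z):
    T=np.array(p['camera_from_world']); fl=192/np.tan(np.radians(p['fovy'])/2)
    d=T[:3,:3].T@np.array([(u-p['cx'])/fl,(v-p['cy'])/fl,1]); c=-T[:3,:3].T@T[:3,3]
    return c+d*(z-c[2])/d[2]
def proj(p,x):
    T=np.array(p['camera_from_world']); fl=192/np.tan(np.radians(p['fovy'])/2)
    q=T[:3,:3]@np.array(x,float)+T[:3,3]; return np.array([p['cx']+fl*q[0]/q[2],p['cy']+fl*q[1]/q[2]])
E
python3 - <<'E'
from h import *
a,p=cap('top','top0'); b,q=cap('scene','scene0')
for x in (p,q):
    print({k:np.round(v,3).tolist() for k,v in x.items()})
cv2.imwrite('pics/top0b.png',cv2.resize(a,(800,600),interpolation=2))
cv2.imwrite('pics/scene0b.png',cv2.resize(b,(800,600),interpolation=2))
print(bot.get_obs())
E
```

```text
{'fovy': 42.812, 'cx': 254.12, 'cy': 181.992, 'camera_from_world': [[-0.024, -0.999, 0.022, 25.572], [-0.997, 0.023, -0.078, 612.714], [0.077, -0.024, -0.997, 1172.188], [0.0, 0.0, 0.0, 1.0]]}
{'fovy': 45.404, 'cx': 253.101, 'cy': 195.028, 'camera_from_world': [[0.852, 0.523, 0.006, -545.222], [0.348, -0.559, -0.752, -175.588], [-0.39, 0.643, -0.659, 1564.876], [0.0, 0.0, 0.0, 1.0]]}
{'time': 0.1, 'joint_positions': array([-1.26300112e+00,  3.42637384e-01,  1.52489479e+00, -6.87225479e-06,
        1.27539332e+00, -1.45990738e-01]), 'dq': array([-7.62903941e-04, -4.27858764e-04, -1.79930304e-03, -3.17277638e-05,
        3.51004174e-03, -9.06246875e-04]), 'tau': array([ 1.89592778e-03, -4.32002127e+01, -2.44694889e+01,  7.19281775e-02,
        5.26705314e-02, -5.71122609e-05]), 'tool_pos': array([ 230.06753237, -471.54102924,  243.13188953]), 'tcp_rot': array([-3.14027304e+00, -1.87389890e-04,  4.53787830e-01]), 'contact_force': array([ 0.47624473, -0.12834446,  0.09883612]), 'moment': array([ 0.03486007, -0.00196358,  0.00207286]), 'finger_force': 0.0, 'grip_width': 92.01078862469032}
```

View pics/top0b.png

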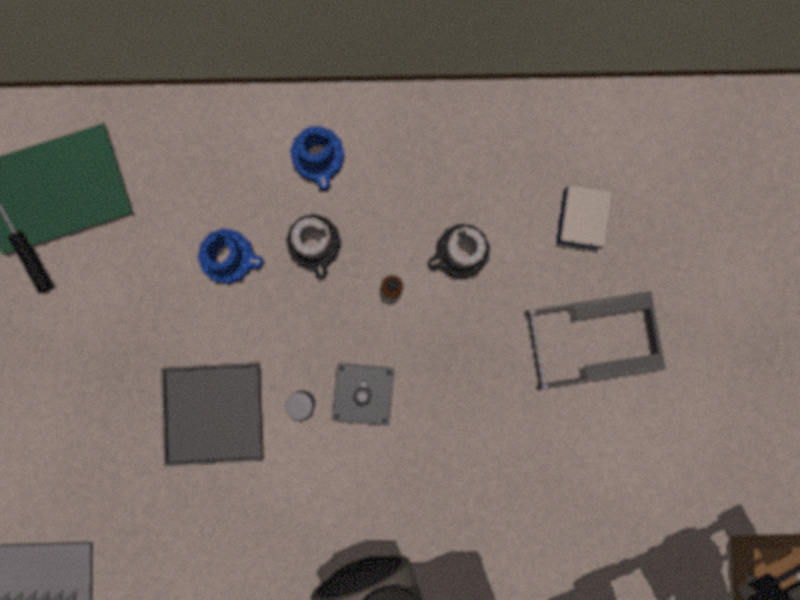

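View pics/scene0b.png

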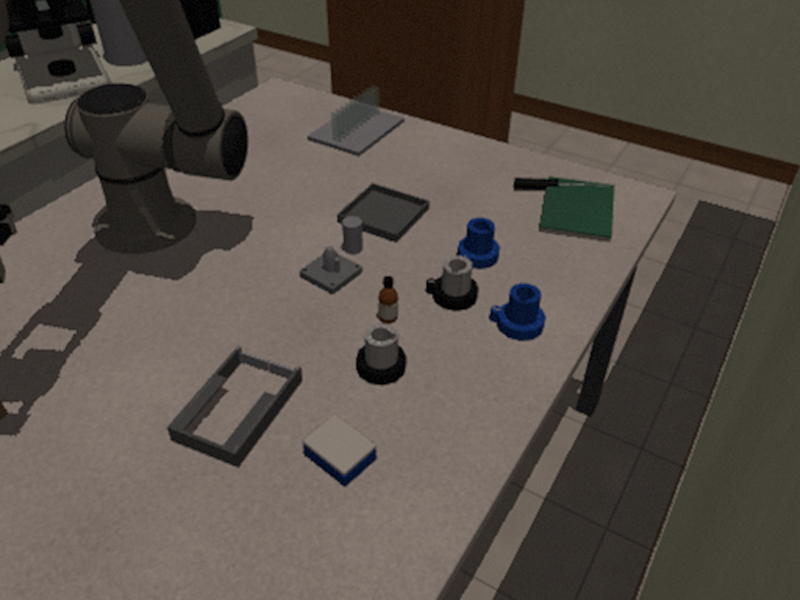

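The top view shows two black hubs at (315,242), nose down-image, and (463,250), nose to the left. There are two blue look-alikes at (318,155) and (228,256). The stand is at (363,394), the tray at (214,414), and the bay at (597,340) with its gate at the left end (535,350). The bottle is at (391,289), the canister at (300,405) and the slide box at (585,217). I'll enlarge the hubs and the stand to read the keyways.

```bash
python3 - <<'E'
from h import *
a,p=ld('top0')
def crop(u,v,w,s): 
    u,v=u*.64,v*.64
    return cv2.resize(a[int(v-w/2):int(v+w/2),int(u-w/2):int(u+w/2)],(s,s),interpolation=2)
m=np.vstack([np.hstack([crop(315,242,50,300),crop(463,250,50,300)]),np.hstack([crop(363,394,50,300),crop(595,340,100,300)])])
cv2.imwrite('pics/m1.png',cv2.convertScaleAbs(m,alpha=1.6))
for n,u,v,z in [('hubL',315,242,78),('hubR',463,250,78),('noseL',321,276,24),('noseR',433,266,24),('stand',363,394,18),('tray',214,414,22),('bottle',391,289,50),('can',300,405,70),('box',585,217,38),('gateTop',530,313,30),('gateBot',541,387,30),('backTop',651,294,34),('backBot',663,368,34),
 ('st1',337,365,18),('st2',393,367,18),('st3',389,425,18),('st4',332,421,18),('shaft',363,394,60),('key',363,387,48)]:
    print(n,ray(p,u*.64,v*.64,z).round(0))
E
```

```text
hubL [675. 133.  78.]
hubR [658. -88.  78.]
noseL [629. 129.  24.]
noseR [641. -46.  24.]
stand [444.  68.  18.]
tray [420. 297.  22.]
bottle [604.  21.  50.]
can [434. 160.  70.]
box [ 711. -285.   38.]
gateTop [ 563. -194.   30.]
gateBot [ 449. -207.   30.]
backTop [ 588. -384.   34.]
backBot [ 473. -397.   34.]
st1 [490. 107.  18.]
st2 [485.  20.  18.]
st3 [396.  29.  18.]
st4 [404. 117.  18.]
shaft [447.  67.  60.]
key [457.  67.  48.]
```

View pics/m1.png

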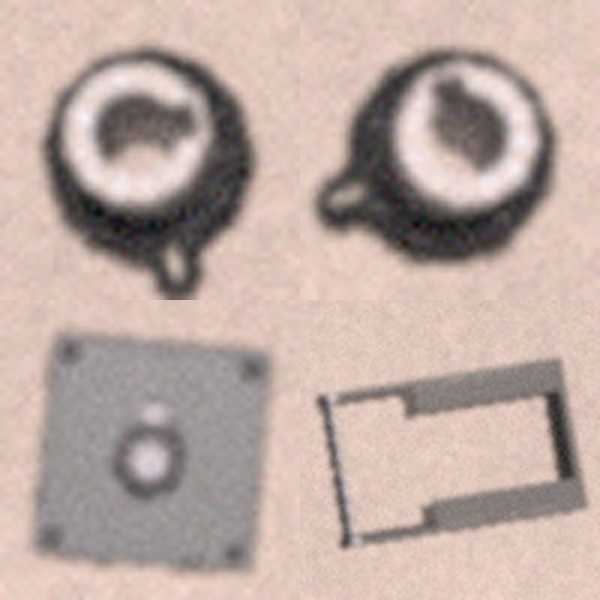

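Hub identification:
- **Hub at (315,242):** the nose points at -x and the keyway is to the image right, which is on the left when the nose faces away. This is hub_b.
- **Hub at (463,250):** the nose points at +y and the keyway faces +x, which is the nose's right. This is hub_a.
- **(318,155) and (228,256):** blue look-alikes, left alone.

The stand's key points up-image, so stand yaw is about -0.09. I'll take hub_a first.

```bash
R='x'; python3 -m pendant '[[[1,0.9,0],[0,0,1],1],[[1,0.9,0],[0,0,1],1],[[1,0.9,0],[0,0,1],1],[[1,0.9,0],[0,0,1],1],[[1,0.9,0],[0,0,1],1],[[1,0.9,0],[0,0,1],1],[[1,0.9,0],[0,0,0],1],[[1,0.9,0],[0,0,0],1],[[1,0.9,0],[0,0,0],1],[[1,0.9,0],[0,0,0],1]]'; python3 -m pendant '[[[1,0.9,0],[0,0,0],1],[[1,0.9,0],[0,0,0],1],[[1,0.9,0],[0,0,0],1],[[0.6,0.9,0],[0,0,0],1],[[0,0,0],[0,0,0],1],[[0,0,0],[0,0,0],1],[[0,0,0],[0,0,0],1],[[0,0,0],[0,0,0],1],[[0,0,0],[0,0,0],1],[[0,0,0],[0,0,0],1]]'
python3 - <<'E'
from h import *
a,p=cap('wrist','w1')
cv2.imwrite('pics/w1b.png',cv2.resize(a,(800,600),interpolation=2))
o=bot.get_obs(); print(o['time'],o['tool_pos'],o['tcp_rot'],p)
print('hub',proj(p,[658,-88,78])*1.5625, 'tcp',proj(p,o['tool_pos'])*1.5625)
E
```

```text
time: 0.93
tool_pos: [531.2, -200.1, 243.4]
tcp_rot: [-3.141, 0.0, 1.174]
contact_force: [1.0, -0.4, -0.8]
grip_width: 91.5
finger_force: 0.0
time: 1.77
tool_pos: [637.7, -95.0, 244.1]
tcp_rot: [3.141, 0.0, 1.172]
contact_force: [-0.1, -0.1, -0.3]
grip_width: 91.7
finger_force: 0.0
1.8167 [637.79876982 -94.87380598 244.07910604] [3.14112753e+00 1.70876789e-05 1.17227868e+00] {'fovy': 66.25239035779445, 'cx': 259.12829368940083, 'cy': 193.3002422505284, 'camera_from_world': array([[ 9.21518288e-01, -3.88334784e-01, -3.75503493e-04,
        -6.24526083e+02],
       [-3.74265416e-01, -8.88388774e-01,  2.65877387e-01,
         1.21680300e+02],
       [-1.03583031e-01, -2.44870336e-01, -9.64006781e-01,
         4.32877920e+02],
       [ 0.00000000e+00,  0.00000000e+00,  0.00000000e+00,
         1.00000000e+00]])}
hub [428.50053482 264.09440624] tcp [404.79376456 397.55667141]
```

View pics/w1b.png

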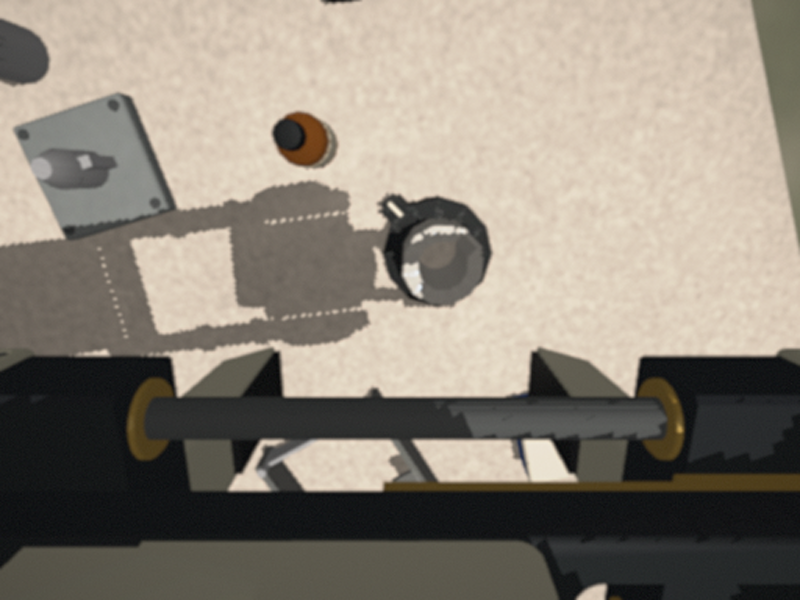

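The wrist view shows hub_a's boss top near (443,262), its nose at (393,207), the bottle at (302,137), and the stand's corners and shaft tip (42,165). I'll enlarge the hub and the stand.

```bash
python3 - <<'E'
from h import *
a,p=ld('w1')
c=lambda x,y,w,h:cv2.resize(a[y:y+h,x:x+w],None,fx=5,fy=5,interpolation=2)
m=np.hstack([c(240,118,80,84),c(5,55,80,84)])   # origins
m=cv2.convertScaleAbs(m,alpha=1.5)
for i in range(0,800,50): cv2.line(m,(i,0),(i,6 if i%100 else 14),(0,0,255),1)
for i in range(0,420,50): cv2.line(m,(0,i),(6 if i%100 else 14,i),(0,0,255),1)
cv2.imwrite('pics/m2.png',m)
for n,u,v,z in [('stA',15,127,18),('stB',122,95,18),('stC',174,207,18),('stD',70,237,18),('tip',42,165,68),('boss',444,264,78),('nose',386,200,24)]: print(n,ray(p,u*.64,v*.64,z).round(1))
E
```

```text
stA [410.2 117.1  18. ]
stB [496. 105.  18.]
stC [489.9  19.7  18. ]
stD [401.5  31.5  18. ]
tip [447.4  70.7  68. ]
boss [667.7 -92.   78. ]
nose [645.3 -39.6  24. ]
```

View pics/m2.png

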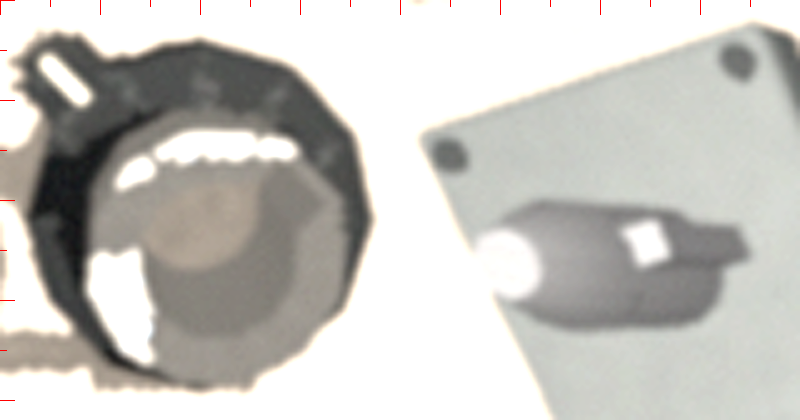

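```bash
python3 - <<'E'
from h import *
a,p=ld('top0')
print('top boss',ray(p,271+170/6,135+135/6,78),'flange',ray(p,271+152/6,135+155/6,18),'nose',ray(p,271+30/6,135+205/6,18))
a,w=ld('w1')
print('wrist boss',ray(w,240+219/5,118+248/5,78),'nose',ray(w,240+28/5,118+60/5,18))
# fit: flange silhouette points in wrist crop -> project model outline, compare
pts=np.array([[30,215],[373,215],[200,40],[295,68],[350,130],[348,270]])/5.+[240,118]
from scipy.optimize import least_squares
t=np.linspace(0,2*np.pi,180)
def outl(x,y):
    P=[[x+42*np.cos(s),y+42*np.sin(s),z] for z in (0,24) for s in t]
    return cv2.convexHull(np.array([proj(w,q) for q in P],np.float32))
f=lambda v:[cv2.pointPolygonTest(outl(*v),(float(q[0]),float(q[1])),True) for q in pts[:5]]
r=least_squares(f,[665,-90],diff_step=1e-3); print(r.x,r.fun)
for d in [(0,0,68),]: print('stand tip wrist',ray(w,5+ (508-400)/5,55+265/5,68))
T=np.array(w['camera_from_world']);print('cam',-T[:3,:3].T@T[:3,3])
x,y=r.x
print('crop proj: bore0,bore78,boss', [((proj(w,[x,y,z])-[240,118])*5).round(0) for z in (0,78)])
a,p=ld('top0')
print('top tip',ray(p,363*.64-25+150/6-.3,394*.64-25+460/6,68)) 
E
```

```text
top boss [664.07870404 -95.00576425  78.        ] flange [663.51971476 -94.42385505  18.        ] nose [643.99026818 -43.66013551  18.        ]
wrist boss [667.87312618 -90.50914961  78.        ] nose [642.3940549  -41.31527036  18.        ]
[666.96957527 -92.72726705] [-0.2556108  -0.30442813  0.15667729 -0.30519987  0.24148222]
stand tip wrist [445.77943711  68.81935705  68.        ]
cam [665.89174134 -28.42682747 384.71069825]
crop proj: bore0,bore78,boss [array([195., 203.]), array([219., 259.])]
top tip [329.46642764  69.93448869  68.        ]
```

```bash
python3 -m pendant '[[[0.95,0.08,0],[0,0,0.4],1],[[0,0,-1],[0,0,0],1],[[0,0,-1],[0,0,0],1],[[0,0,-1],[0,0,0],1],[[0,0,-1],[0,0,0],1],[[0,0,-1],[0,0,0],1],[[0,0,-1],[0,0,0],1],[[0,0,-0.13],[0,0,0],1],[[0,0,0],[0,0,0],1],[[0,0,0],[0,0,0],1]]'; python3 -m pendant '[[[0,0,0],[0,0,0],-1],[[0,0,0],[0,0,0],-1],[[0,0,0],[0,0,0],-1],[[0,0,0],[0,0,0],-1],[[0,0,0],[0,0,0],-1],[[0,0,0],[0,0,0],-1],[[0,0,0],[0,0,0],-1],[[0,0,0],[0,0,0],-1],[[0,0,0],[0,0,0],-1],[[0,0,0],[0,0,0],-1]]'
```

```text
time: 2.65
tool_pos: [667.5, -92.0, 61.4]
tcp_rot: [3.139, -0.0, 1.221]
contact_force: [-0.2, -0.4, 0.2]
grip_width: 92.1
finger_force: 0.0
time: 3.48
tool_pos: [666.7, -91.4, 60.1]
tcp_rot: [3.141, -0.0, 1.222]
contact_force: [-0.4, 0.6, 3.1]
grip_width: 54.1
finger_force: 30.0
```

```bash
python3 -m pendant '[[[0,0,0.5],[0,0,0],-1],[[0,0,0.8],[0,0,0],-1],[[0,0,0.8],[0,0,0],-1],[[0,0,0.9],[0,0,0],-1],[[0,0,1],[0,0,0],-1],[[-0.5,0.15,0],[0,0,0],-1],[[-0.9,0.26,0],[0,0,0],-1],[[-0.9,0.26,0],[0,0,0],-1],[[-0.9,0.26,0],[0,0,0],-1],[[-0.9,0.26,0],[0,0,0],-1]]'; python3 -m pendant '[[[-0.9,0.26,0],[0,0,0],-1],[[-0.9,0.26,0],[0,0,0],-1],[[-0.9,0.26,0],[0,0,0],-1],[[-0.9,0.26,0],[0,0,0],-1],[[-0.6,0.14,0],[0,0,0],-1],[[0,0,0],[0,0,0],-1],[[0,0,0],[0,0,0],-1],[[0,0,0],[0,0,0],-1],[[0,0,0],[0,0,0],-1],[[0,0,0],[0,0,0],-1]]'
python3 - <<'E'
from h import *
a,p=cap('wrist','w2')
cv2.imwrite('pics/w2b.png',cv2.convertScaleAbs(cv2.resize(a,(800,600),interpolation=2),alpha=1.2))
E
```

```text
time: 4.32
tool_pos: [541.7, -55.3, 178.7]
tcp_rot: [-3.139, 0.0, 1.222]
contact_force: [0.4, -0.4, -3.9]
grip_width: 54.1
finger_force: 30.0
time: 5.15
tool_pos: [418.3, -20.6, 179.6]
tcp_rot: [3.142, 0.0, 1.222]
contact_force: [0.4, 1.1, -3.8]
grip_width: 54.0
finger_force: 30.0
```

View pics/w2b.png

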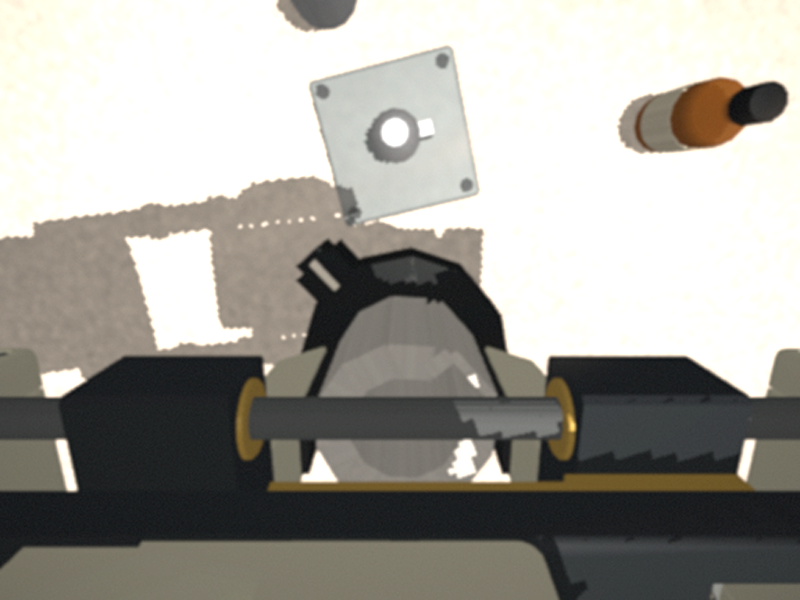

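The shaft tip is at (396,131), the key top at (428,128), and the plate corners at (311,84), (450,47) and (477,191). The held hub's flange front edge is at (412,249) and its nose tip at (317,254).

```bash
cat >> h.py <<'E'
from scipy.optimize import least_squares
def fitflange(w,pts,z0,x0):
    t=np.linspace(0,2*np.pi,180)
    def outl(x,y):
        P=[[x+42*np.cos(s),y+42*np.sin(s),z] for z in (z0,z0+24) for s in t]
        return cv2.convexHull(np.array([proj(w,q) for q in P],np.float32))
    f=lambda v:[cv2.pointPolygonTest(outl(*v),(float(q[0]),float(q[1])),True) for q in pts]
    r=least_squares(f,x0,diff_step=1e-3); return r.x,r.fun
E
python3 - <<'E'
from h import *
a,w=ld('w2'); o=bot.get_obs(); print(o['tool_pos'])
k=.64
for n,u,v,z in [('A',311,83,18),('B',450,47,18),('C',478,191,18),('D',349,224,18),('tip',396,131,68),('key',428,128,48),('noseTip',317,253,135)]: print(n,ray(w,u*k,v*k,z).round(1))
z0=o['tool_pos'][2]-60
print(fitflange(w,np.array([[412,249],[460,264],[500,312],[375,255]])*k,z0,o['tool_pos'][:2]))
# shaft base ellipse check
print(proj(w,[447,69,68])/k)
E
```

```text
[418.18861716 -20.58749992 179.60745437]
A [408.2 117.1  18. ]
B [493.2 106.9  18. ]
C [483.7  22.2  18. ]
D [398.4  31.   18. ]
tip [446.3  69.6  68. ]
key [463.9  66.8  48. ]
noseTip [399.2  30.9 135. ]
(array([419.48851514, -21.92705373]), array([-0.01126513, -0.13687822,  0.10429438,  0.07513551]))
[397.60835875 131.70960394]
```

```bash
python3 -m pendant '[[[0.3,0.6,0],[0,0,-0.91],-1],[[0.3,0.8,0],[0,0,-0.91],-1],[[0.31,0.8,0],[0,0,-0.91],-1],[[0,0.6,0],[0,0,-0.91],-1],[[0,0.22,0],[0,0,-0.91],-1],[[0,0,-0.6],[0,0,0],-1],[[0,0,-0.6],[0,0,0],-1],[[0,0,-0.3],[0,0,0],-1],[[0,0,0],[0,0,0],-1],[[0,0,0],[0,0,0],-1]]'; python3 -m pendant '[[[0,0,-0.1],[0,0,0],-1],[[0,0,-0.15],[0,0,0],-1],[[0,0,-0.15],[0,0,0],-1],[[0,0,-0.15],[0,0,0],-1],[[0,0,-0.15],[0,0,0],-1],[[0,0,-0.15],[0,0,0],-1],[[0,0,-0.1],[0,0,0],-1],[[0,0,0],[0,0,0],-1],[[0,0,0],[0,0,0],-1],[[0,0,0],[0,0,0],-1]]'
```

```text
time: 6.03
tool_pos: [445.1, 70.1, 134.7]
tcp_rot: [-3.141, 0.001, 0.676]
contact_force: [-0.3, 0.3, -3.6]
grip_width: 54.2
finger_force: 30.0
time: 6.87
tool_pos: [445.1, 70.2, 106.5]
tcp_rot: [3.141, -0.0, 0.676]
contact_force: [-0.3, 0.3, -4.7]
grip_width: 54.0
finger_force: 30.0
```

```bash
python3 -m pendant '[[[0,0,-0.1],[0,0,0],-1],[[0,0,-0.1],[0,0,0],-1],[[0,0,-0.1],[0,0,0],-1],[[0,0,-0.1],[0,0,0],-1],[[0,0,-0.1],[0,0,0],-1],[[0,0,0],[0,0,0],-1],[[0,0,0],[0,0,0],-1],[[0,0,0],[0,0,0],-1],[[0,0,0],[0,0,0],-1],[[0,0,0],[0,0,0],-1]]'
```

```text
time: 7.7
tool_pos: [445.1, 70.2, 91.5]
tcp_rot: [3.141, -0.0, 0.676]
contact_force: [-0.0, 1.1, -4.0]
grip_width: 53.5
finger_force: 30.0
```

```bash
python3 -m pendant '[[[0,0,-0.1],[0,0,0],-1],[[0,0,-0.1],[0,0,0],-1],[[0,0,-0.1],[0,0,0],-1],[[0,0,-0.1],[0,0,0],-1],[[0,0,-0.04],[0,0,0],-1],[[0,0,0],[0,0,0],-1],[[0,0,0],[0,0,0],-1],[[0,0,0],[0,0,0],-1],[[0,0,0],[0,0,0],-1],[[0,0,0],[0,0,0],-1]]'
```

```text
time: 8.53
tool_pos: [444.8, 70.2, 78.1]
tcp_rot: [-3.141, 0.0, 0.676]
contact_force: [-1.7, -1.0, -2.9]
grip_width: 54.1
finger_force: 30.0
```

```bash
python3 -m pendant '[[[0,0,0],[0,0,0],1],[[0,0,0],[0,0,0],1],[[0,0,0],[0,0,0],1],[[0,0,0],[0,0,0],1],[[0,0,0],[0,0,0],1],[[0,0,0],[0,0,0],1],[[0,0,0],[0,0,0],1],[[0,0,0],[0,0,0],1],[[0,0,0],[0,0,0],1],[[0,0,0],[0,0,0],1]]'; python3 -m pendant '[[[0,0,0],[0,0,0],-1],[[0,0,0],[0,0,0],-1],[[0,0,0],[0,0,0],-1],[[0,0,0],[0,0,0],-1],[[0,0,0],[0,0,0],-1],[[0,0,0],[0,0,0],-1],[[0,0,0],[0,0,0],-1],[[0,0,0],[0,0,0],-1],[[0,0,0],[0,0,0],-1],[[0,0,0],[0,0,0],-1]]'
python3 - <<'E'
from h import *
a,p=ld('top0'); print(sum(ray(p,u*.64,v*.64,22) for u,v in [(163,369),(260,364),(263,459),(166,464)])/4)
E
```

```text
time: 9.37
tool_pos: [445.0, 70.2, 78.1]
tcp_rot: [3.141, -0.0, 0.676]
contact_force: [-0.8, 0.3, -0.2]
grip_width: 91.7
finger_force: 0.0
time: 10.2
tool_pos: [445.0, 70.2, 78.1]
tcp_rot: [3.142, 0.0, 0.676]
contact_force: [-0.5, 0.0, -0.3]
grip_width: 53.9
finger_force: 30.0
[420.37319718 298.5609418   22.        ]
```

```bash
python3 -m pendant '[[[0,0,0.3],[0,0,0],-1],[[0,0,0.5],[0,0,0],-1],[[0,0,0.7],[0,0,0],-1],[[0,0,0.8],[0,0,0],-1],[[0,0,0.8],[0,0,0],-1],[[0,0,0.6],[0,0,0],-1],[[0,0.5,0],[0,0,0],-1],[[-0.1,0.9,0],[0,0,0],-1],[[-0.1,0.9,0],[0,0,0],-1],[[-0.1,0.9,0],[0,0,0],-1]]'; python3 -m pendant '[[[-0.1,0.9,0],[0,0,0],-1],[[-0.1,0.9,0],[0,0,0],-1],[[-0.1,0.9,0],[0,0,0],-1],[[-0.1,0.9,0],[0,0,0],-1],[[-0.1,0.8,0],[0,0,0],-1],[[0,0,-0.6],[0,0,0],-1],[[0,0,-0.8],[0,0,0],-1],[[0,0,-0.8],[0,0,0],-1],[[0,0,-0.7],[0,0,0],-1],[[0,0,-0.5],[0,0,0],-1]]';  python3 -m pendant '[[[0,0,-0.3],[0,0,0],-1],[[0,0,-0.2],[0,0,0],-1],[[0,0,-0.1],[0,0,0],-1],[[0,0,0],[0,0,0],-1],[[0,0,0],[0,0,0],-1],[[0,0,0],[0,0,0],-1],[[0,0,0],[0,0,0],-1],[[0,0,0],[0,0,0],-1],[[0,0,0],[0,0,0],-1],[[0,0,0],[0,0,0],-1]]'
```

```text
time: 11.03
tool_pos: [435.3, 167.0, 189.5]
tcp_rot: [-3.141, 0.001, 0.675]
contact_force: [-0.3, -0.6, -4.5]
grip_width: 54.2
finger_force: 30.0
time: 11.87
tool_pos: [419.6, 297.7, 85.3]
tcp_rot: [-3.141, 0.003, 0.676]
contact_force: [-0.1, 0.0, -3.3]
grip_width: 54.3
finger_force: 30.0
time: 12.7
tool_pos: [421.1, 298.2, 69.4]
tcp_rot: [3.141, -0.0, 0.676]
contact_force: [-0.8, 0.5, -5.2]
grip_width: 53.9
finger_force: 30.0
```

```bash
python3 -m pendant '[[[0,0,-0.1],[0,0,0],-1],[[0,0,-0.05],[0,0,0],-1],[[0,0,0],[0,0,0],-1],[[0,0,0],[0,0,0],1],[[0,0,0],[0,0,0],1],[[0,0,0],[0,0,0],1],[[0,0,0],[0,0,0],1],[[0,0,0],[0,0,0],1],[[0,0,0],[0,0,0],1],[[0,0,0],[0,0,0],1]]'; python3 -m pendant '[[[0,0,0],[0,0,0],1],[[0,0,0],[0,0,0],1],[[0,0,0],[0,0,0],1],[[0,0,0.5],[0,0,0],1],[[0,0,1],[0,0,0],1],[[0,0,1],[0,0,0],1],[[0,0,1],[0,0,0],1],[[0,0,1],[0,0,0],1],[[0,0,1],[0,0,0],1],[[0,0,0.5],[0,0,-1],1]]';  python3 -m pendant '[[[0.9,-0.6,0],[0,0,-1],1],[[0.9,-0.6,0],[0,0,-1],1],[[0.9,-0.6,0],[0,0,-1],1],[[0.9,-0.6,0],[0,0,-1],1],[[0.9,-0.6,0],[0,0,-1],1],[[0.9,-0.6,0],[0,0,-1],1],[[0.9,-0.6,0],[0,0,0],1],[[0.9,-0.6,0],[0,0,0],1],[[0.9,-0.6,0],[0,0,0],1],[[0.4,0,0],[0,0,0],1]]'
python3 -m pendant '[[[0,0,0],[0,0,0],1],[[0,0,0],[0,0,0],1],[[0,0,0],[0,0,0],1],[[0,0,0],[0,0,0],1],[[0,0,0],[0,0,0],1],[[0,0,0],[0,0,0],1],[[0,0,0],[0,0,0],1],[[0,0,0],[0,0,0],1],[[0,0,0],[0,0,0],1],[[0,0,0],[0,0,0],1]]'
python3 - <<'E'
from h import *
a,p=cap('wrist','w3')
m=cv2.resize(a[60:300,90:410],(800,600),interpolation=2)
cv2.imwrite('pics/w3b.png',cv2.convertScaleAbs(m,alpha=1.2))
print(bot.get_obs()['joint_positions'])
p=ld('top0')[1]
print('top boss',ray(p,176+138/6,129+132/6,78),'fl',ray(p,176+148/6,129+156/6,18),'nose',ray(p,176+180/6,129+285/6,18))
E
```

```text
time: 13.53
tool_pos: [421.0, 298.3, 64.7]
tcp_rot: [3.141, -0.0, 0.676]
contact_force: [0.1, -0.6, 0.5]
grip_width: 90.9
finger_force: 0.0
time: 14.37
tool_pos: [421.9, 298.8, 248.5]
tcp_rot: [3.141, -0.005, 0.557]
contact_force: [-0.1, 0.9, 0.8]
grip_width: 91.7
finger_force: 0.0
time: 15.2
tool_pos: [678.6, 132.0, 243.7]
tcp_rot: [3.14, -0.001, -0.168]
contact_force: [-0.3, 0.7, 0.2]
grip_width: 91.6
finger_force: 0.0
time: 16.03
tool_pos: [675.9, 136.3, 244.7]
tcp_rot: [3.141, 0.0, -0.164]
contact_force: [-0.2, -0.0, 0.1]
grip_width: 91.7
finger_force: 0.0
[ 8.78745352e-02  6.60789597e-01  9.90373768e-01 -9.63553807e-05
  1.49046647e+00  1.82289100e+00]
top boss [684.45249325 139.33008831  78.        ] fl [683.08530805 140.66965911  18.        ] nose [629.75565169 128.4871139   18.        ]
```

View pics/w3b.png

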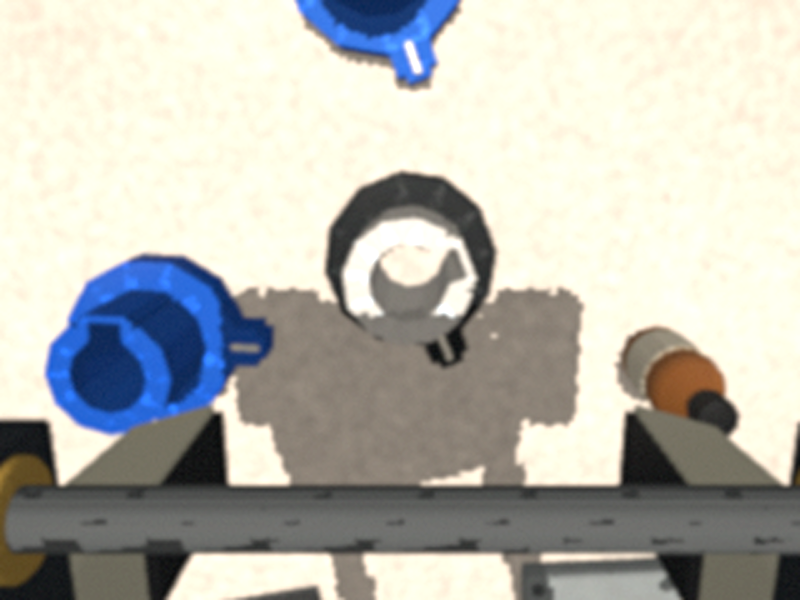

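Centre of the picture is the black and aluminium hub (flange left 328, right 495, top 172). Its nose tip is at (452,362) toward the robot and its keyway is on the image right at (458,262), so this is hub_b. The blue ones, at (380,20) and (150,345), stay where they are.

```bash
python3 - <<'E'
from h import *
a,w=ld('w3'); q=lambda u,v:(90+u/2.5,60+v/2.5)
x,f=fitflange(w,np.array([q(328,250),q(495,250),q(410,172),q(466,197),q(356,192)]),0,[682,138]); print(x,f)
b=ray(w,*q(411,279),78); n=ray(w,*q(452,362),12); kw=ray(w,*q(460,264),78)
print('boss',b,'nose',n,'kw',kw,'yaw nose',np.degrees(np.arctan2(n[1]-x[1],n[0]-x[0])),'kw',np.degrees(np.arctan2(kw[1]-b[1],kw[0]-b[0])))
print(bot.get_obs()['tool_pos'])
E
```

```text
[685.8351054  141.70218023] [ 0.72599012 -0.185828   -0.14116545  0.75919902 -0.62476526]
boss [687.52258089 140.27899767  78.        ] nose [626.92096912 129.47838194  12.        ] kw [690.48907488 118.77484221  78.        ] yaw nose -168.27830418467295 kw -82.14563147309735
[675.95925394 136.21987299 244.64347548]
```

```bash
python3 -m pendant '[[[0.32,0.14,0],[0,0,0.78],1],[[0,0,-1],[0,0,0],1],[[0,0,-1],[0,0,0],1],[[0,0,-1],[0,0,0],1],[[0,0,-1],[0,0,0],1],[[0,0,-1],[0,0,0],1],[[0,0,-1],[0,0,0],1],[[0,0,-0.15],[0,0,0],1],[[0,0,0],[0,0,0],1],[[0,0,0],[0,0,0],1]]'; python3 -m pendant '[[[0,0,0],[0,0,0],-1],[[0,0,0],[0,0,0],-1],[[0,0,0],[0,0,0],-1],[[0,0,0],[0,0,0],-1],[[0,0,0],[0,0,0],-1],[[0,0,0],[0,0,0],-1],[[0,0,0],[0,0,0],-1],[[0,0,0],[0,0,0],-1],[[0,0,0],[0,0,0],-1],[[0,0,0],[0,0,0],-1]]'
```

```text
time: 16.92
tool_pos: [686.4, 140.5, 61.6]
tcp_rot: [-3.141, -0.002, -0.071]
contact_force: [0.1, 0.4, 0.0]
grip_width: 91.5
finger_force: 0.0
time: 17.75
tool_pos: [685.7, 140.6, 60.5]
tcp_rot: [-3.141, -0.0, -0.071]
contact_force: [-0.6, 1.3, 3.5]
grip_width: 56.0
finger_force: 30.0
```

```bash
python3 -m pendant '[[[0,0,0],[0,0,0],-1],[[0,0,0],[0,0,0],-1],[[0,0,0],[0,0,0],-1],[[0,0,0],[0,0,0],-1],[[0,0,0],[0,0,0],-1],[[0,0,0],[0,0,0],-1],[[0,0,0],[0,0,0],-1],[[0,0,0],[0,0,0],-1],[[0,0,0],[0,0,0],-1],[[0,0,0],[0,0,0],-1]]'
python3 - <<'E'
from h import *
a,w=cap('wrist','w4'); s,p=cap('scene','s4')
print(proj(w,[685.7,140.6,78]))
c=cv2.resize(a[100:340,100:420],(533,400),interpolation=2)
u,v=proj(p,[660,135,30]).astype(int); print(u,v)
d=cv2.resize(s[v-50:v+50,u-33:u+33],(264,400),interpolation=2)
cv2.imwrite('pics/m4.png',cv2.convertScaleAbs(np.hstack([c,d]),alpha=1.4))
E
```

```text
time: 18.58
tool_pos: [685.7, 140.6, 60.5]
tcp_rot: [-3.141, -0.0, -0.071]
contact_force: [-1.1, 1.4, 5.5]
grip_width: 55.7
finger_force: 30.0
[260.85656589 271.13081316]
282 180
```

View pics/m4.png

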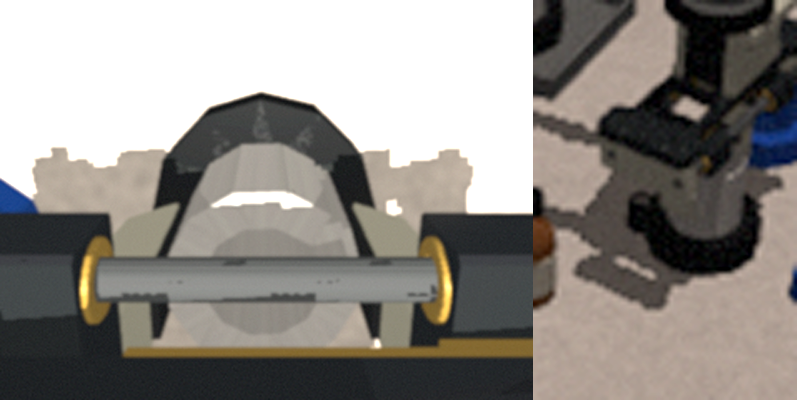

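The hub is gripped, but a width of 55.8 means vertices rather than flats. The right-hand crop shows its nose tip at (630,212) and the flange right and bottom extents at 757 and 272. I'll work out the yaw from that.

```bash
python3 - <<'E'
from h import *
s,p=ld('s4'); s0,_=ld('scene0')
c=np.array([685.7,140.6])
t=np.linspace(0,2*np.pi,180)
F=np.array([proj(p,[c[0]+42*np.cos(a),c[1]+42*np.sin(a),z]) for z in (0,24) for a in t]); 
print('flange model L,R,T,B',F.min(0),F.max(0),'obs R 305 B 198; nose obs left 273')
for y in (-184,-176,-169,-161,-154):
    a=np.radians(y); u=np.array([np.cos(a),np.sin(a)]); v=np.array([-u[1],u[0]])
    Q=np.array([proj(p,[*(c+58*u+k*v),z]) for k in (-7,7) for z in (0,24)]); print(y,Q.min(0).round(1),Q.max(0).round(1))
def dark(im): # leftmost dark profile by row around nose
    g=im.max(2).astype(int)
    for r in range(172,200,2): 
        x=[i for i in range(266,312) if g[r,i]<28]; print(r,(min(x),max(x)) if x else None,end=' ')
    print()
dark(s0); dark(s)
E
```

```text
flange model L,R,T,B [276.50729208 174.99647154] [304.97282755 199.13152693] obs R 305 B 198; nose obs left 273
-184 [273.1 175.5] [276.  183.9]
-176 [272.1 176.8] [274.4 185.4]
-169 [271.5 178. ] [273.2 186.9]
-161 [271.1 179.6] [272.2 188.6]
-154 [271.1 181. ] [271.7 190.1]
172 None 174 None 176 None 178 (281, 282) 180 (273, 303) 182 (273, 303) 184 (273, 304) 186 (273, 304) 188 (277, 304) 190 (277, 304) 192 (278, 303) 194 (280, 302) 196 (284, 299) 198 None 
172 (293, 295) 174 None 176 None 178 (275, 276) 180 (273, 303) 182 (273, 304) 184 (273, 304) 186 (273, 304) 188 (277, 304) 190 (278, 304) 192 (278, 303) 194 (280, 302) 196 (283, 300) 198 None
```

```bash
python3 -m pendant '[[[0,0,0],[0,0,0],1],[[0,0,0],[0,0,0],1],[[0,0,0],[0,0,0],1],[[0,0,0],[0,0,1],1],[[0,0,0],[0,0,0],1],[[0,0,0],[0,0,0],1],[[0,0,0],[0,0,0],-1],[[0,0,0],[0,0,0],-1],[[0,0,0],[0,0,0],-1],[[0,0,0],[0,0,0],-1]]';python3 -m pendant '[[[0,0,0],[0,0,0],-1],[[0,0,0],[0,0,0],-1],[[0,0,0],[0,0,0],-1],[[0,0,0],[0,0,0],-1],[[0,0,0],[0,0,0],-1],[[0,0,0],[0,0,0],-1],[[0,0,0],[0,0,0],-1],[[0,0,0],[0,0,0],-1],[[0,0,0],[0,0,0],-1],[[0,0,0],[0,0,0],-1]]'
```

```text
time: 19.52
tool_pos: [685.6, 140.4, 60.1]
tcp_rot: [3.141, -0.0, 0.049]
contact_force: [0.4, -0.2, 0.3]
grip_width: 69.1
finger_force: 0.0
time: 20.35
tool_pos: [685.6, 140.5, 60.1]
tcp_rot: [-3.142, -0.0, 0.049]
contact_force: [0.0, 0.8, 0.1]
grip_width: 55.2
finger_force: 30.0
```

```bash
python3 -m pendant '[[[0,0,0],[0,0,0],1],[[0,0,0],[0,0,0],1],[[0,0,0],[0,0,0],1],[[0,0,0],[0,0,0.85],1],[[0,0,0],[0,0,0],1],[[0,0,0],[0,0,0],1],[[0,0,0],[0,0,0],-1],[[0,0,0],[0,0,0],-1],[[0,0,0],[0,0,0],-1],[[0,0,0],[0,0,0],-1]]';python3 -m pendant '[[[0,0,0],[0,0,0],-1],[[0,0,0],[0,0,0],-1],[[0,0,0],[0,0,0],-1],[[0,0,0],[0,0,0],-1],[[0,0,0],[0,0,0],-1],[[0,0,0],[0,0,0],-1],[[0,0,0],[0,0,0],-1],[[0,0,0],[0,0,0],-1],[[0,0,0],[0,0,0],-1],[[0,0,0],[0,0,0],-1]]'; python3 - <<'E'
from h import *
s,p=cap('scene','s5')
g=s.max(2).astype(int)
for r in range(172,200):
        x=[i for i in range(266,312) if g[r,i]<28]; print(r,(min(x),max(x)) if x else None,end=' ')
E
```

```text
time: 21.18
tool_pos: [685.6, 140.4, 60.1]
tcp_rot: [3.141, -0.0, 0.151]
contact_force: [-0.7, -0.5, 0.1]
grip_width: 69.6
finger_force: 0.0
time: 22.02
tool_pos: [685.6, 140.5, 60.1]
tcp_rot: [-3.142, 0.0, 0.151]
contact_force: [0.5, 0.9, -0.1]
grip_width: 55.2
finger_force: 30.0
172 (290, 298) 173 (298, 298) 174 None 175 None 176 (292, 292) 177 None 178 (280, 281) 179 (273, 302) 180 (273, 302) 181 (273, 303) 182 (273, 303) 183 (273, 304) 184 (273, 304) 185 (273, 304) 186 (273, 304) 187 (273, 304) 188 (276, 304) 189 (277, 304) 190 (278, 304) 191 (278, 303) 192 (278, 303) 193 (279, 303) 194 (280, 302) 195 (281, 301) 196 (282, 300) 197 (284, 298) 198 (289, 292) 199 None
```

```bash
python3 -m pendant '[[[0,0,0],[0,0,0],1],[[0,0,0],[0,0,0],1],[[0,0,0],[0,0,0],1],[[0,0,0],[0,0,-0.42],1],[[0,0,0],[0,0,0],1],[[0,0,0],[0,0,0],1],[[0,0,0],[0,0,0],-1],[[0,0,0],[0,0,0],-1],[[0,0,0],[0,0,0],-1],[[0,0,0],[0,0,0],-1]]';python3 -m pendant '[[[0,0,0],[0,0,0],-1],[[0,0,0],[0,0,0],-1],[[0,0,0],[0,0,0],-1],[[0,0,0],[0,0,0],-1],[[0,0,0],[0,0,0],-1],[[0,0,0],[0,0,0],-1],[[0,0,0],[0,0,0],-1],[[0,0,0],[0,0,0],-1],[[0,0,0],[0,0,0],-1],[[0,0,0],[0,0,0],-1]]'
```

```text
time: 22.9
tool_pos: [685.6, 140.4, 60.1]
tcp_rot: [3.142, 0.0, 0.101]
contact_force: [-0.1, 0.7, -0.7]
grip_width: 69.6
finger_force: 0.0
time: 23.73
tool_pos: [685.6, 140.4, 60.1]
tcp_rot: [3.141, 0.0, 0.101]
contact_force: [-0.5, -0.5, 0.8]
grip_width: 55.7
finger_force: 30.0
```

```bash
python3 -m pendant '[[[0,0,0],[0,0,0],1],[[0,0,0],[0,0,0],1],[[0,0,0],[0,0,0],1],[[0,0,0],[0,0,0],1],[[0,0,0.7],[0,0,0],1],[[0,0,1],[0,0,0],1],[[-0.5,0,1],[0,0,0],1],[[-1,0,1],[0,0,0],1],[[0,0,0],[0,0,0],1],[[0,0,0],[0,0,0],1]]'; python3 -m pendant '[[[0,0,0],[0,0,0],1],[[0,0,0],[0,0,0],1],[[0,0,0],[0,0,0],1],[[0,0,0],[0,0,0],1],[[0,0,0],[0,0,0],1],[[0,0,0],[0,0,0],1],[[0,0,0],[0,0,0],1],[[0,0,0],[0,0,0],1],[[0,0,0],[0,0,0],1],[[0,0,0],[0,0,0],1]]'
python3 - <<'E'
from h import *
a,p=cap('wrist','w6')
u,v=proj(p,[684,140,45]); print(u,v); u=int(max(80,u)); v=int(max(60,v))
x0,y0=u-80,v-60; print(x0,y0)
m=cv2.resize(a[y0:y0+120,x0:x0+160],None,fx=5,fy=5,interpolation=2)
cv2.imwrite('pics/m6.png',cv2.convertScaleAbs(m,alpha=1.0))
E
```

```text
time: 24.57
tool_pos: [641.3, 140.8, 173.4]
tcp_rot: [3.142, -0.005, 0.101]
contact_force: [0.7, -0.1, -0.3]
grip_width: 91.9
finger_force: 0.0
time: 25.4
tool_pos: [641.1, 140.4, 170.7]
tcp_rot: [3.141, -0.0, 0.101]
contact_force: [-0.8, 0.4, -0.2]
grip_width: 91.4
finger_force: 0.0
265.26376973883856 145.93515286759737
185 85
```

View pics/m6.png

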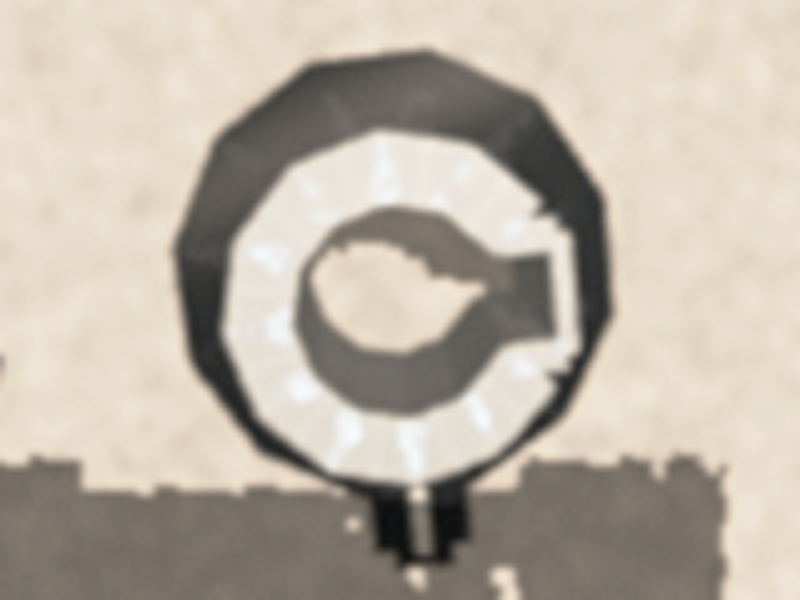

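The enlarged view shows the boss centre near (400,308), the keyway pointing right to (552,297), and the nose at (425,555). A raised wall at (570,235-350) bulges out beside the keyway, so the flats 15° from the keyway line can't be gripped properly. I'll grip on the flats 45° from the nose instead.

```bash
python3 - <<'E'
from h import *
a,w=ld('w6'); q=lambda u,v:(185+u/5,85+v/5)
b=ray(w,*q(400,309),78); k=ray(w,*q(552,297),78); n=ray(w,*q(424,560),10)
x,f=fitflange(w,np.array([q(176,250),q(612,310),q(430,50),q(310,66),q(538,100),q(605,195),q(220,140)]),0,[685,140]); print(b,x,f)
for t in (k,): print(np.degrees(np.arctan2(t[1]-b[1],t[0]-b[0])))
print(n,np.degrees(np.arctan2(n[1]-x[1],n[0]-x[0]))+360)
E
```

```text
[686.85770386 141.18027695  78.        ] [687.03235916 140.80748986] [-0.74308111 -0.35178448  0.06243162  0.02029592  0.10161729 -0.45958904
  0.0351311 ]
-79.72927490588637
[626.94924391 128.33376524  10.        ] 191.72844350951567
```

```bash
python3 -m pendant '[[[0.5,0.02,0],[0,0,-0.96],1],[[0.5,0,0],[0,0,-0.96],1],[[0.5,0,0],[0,0,-0.97],1],[[0,0,0],[0,0,-0.97],1],[[0,0,-0.5],[0,0,-0.97],1],[[0,0,-0.8],[0,0,-0.97],1],[[0,0,-0.9],[0,0,0],1],[[0,0,-0.9],[0,0,0],1],[[0,0,-0.58],[0,0,0],1],[[0,0,0],[0,0,0],1]]';python3 -m pendant '[[[0,0,0],[0,0,0],1],[[0,0,0],[0,0,0],1],[[0,0,0],[0,0,0],-1],[[0,0,0],[0,0,0],-1],[[0,0,0],[0,0,0],-1],[[0,0,0],[0,0,0],-1],[[0,0,0],[0,0,0],-1],[[0,0,0],[0,0,0],-1],[[0,0,0],[0,0,0],-1],[[0,0,0],[0,0,0],-1]]'
```

```text
time: 26.28
tool_pos: [683.3, 140.7, 55.3]
tcp_rot: [3.136, 0.007, -0.595]
contact_force: [-0.5, 0.2, -1.0]
grip_width: 91.8
finger_force: 0.0
time: 27.12
tool_pos: [686.1, 141.0, 60.3]
tcp_rot: [3.141, -0.0, -0.595]
contact_force: [-0.9, -0.2, 1.5]
grip_width: 53.9
finger_force: 30.0
```

```bash
python3 -m pendant '[[[0,0,0.4],[0,0,0],-1],[[0,0,0.8],[0,0,0],-1],[[0,0,0.9],[0,0,0],-1],[[0,0,0.9],[0,0,0],-1],[[0,0,0.8],[0,0,0],-1],[[-0.5,-0.15,0],[0,0,0.9],-1],[[-0.8,-0.24,0],[0,0,0.97],-1],[[-0.8,-0.24,0],[0,0,0.97],-1],[[-0.8,-0.24,0],[0,0,0.97],-1],[[-0.8,-0.24,0],[0,0,0.97],-1]]';python3 -m pendant '[[[-0.8,-0.24,0],[0,0,0.97],-1],[[-0.8,-0.24,0],[0,0,0.97],-1],[[-0.8,-0.24,0],[0,0,0.97],-1],[[-0.8,-0.24,0],[0,0,0.97],-1],[[-0.7,-0.2,0],[0,0,0.97],-1],[[-0.44,-0.1,0],[0,0,0.95],-1],[[0,0,0],[0,0,0],-1],[[0,0,0],[0,0,0],-1],[[0,0,0],[0,0,0],-1],[[0,0,0],[0,0,0],-1]]'
```

```text
time: 27.95
tool_pos: [573.5, 107.4, 174.2]
tcp_rot: [3.141, 0.001, -0.016]
contact_force: [0.0, -0.3, -3.1]
grip_width: 53.8
finger_force: 30.0
time: 28.78
tool_pos: [445.9, 70.1, 174.4]
tcp_rot: [3.141, -0.001, 0.673]
contact_force: [0.6, 0.4, -3.9]
grip_width: 54.3
finger_force: 30.0
```

Over the stand, in the pose that worked for hub_a. I'll go down the same way.

```bash
python3 -m pendant '[[[-0.02,0,-0.6],[0,0,0],-1],[[0,0,-0.5],[0,0,0],-1],[[0,0,-0.3],[0,0,0],-1],[[0,0,-0.15],[0,0,0],-1],[[0,0,-0.15],[0,0,0],-1],[[0,0,-0.15],[0,0,0],-1],[[0,0,-0.15],[0,0,0],-1],[[0,0,-0.15],[0,0,0],-1],[[0,0,-0.1],[0,0,0],-1],[[0,0,0],[0,0,0],-1]]'; python3 -m pendant '[[[0,0,-0.1],[0,0,0],-1],[[0,0,-0.1],[0,0,0],-1],[[0,0,-0.1],[0,0,0],-1],[[0,0,0],[0,0,0],-1],[[0,0,0],[0,0,0],-1],[[0,0,0],[0,0,0],-1],[[0,0,0],[0,0,0],-1],[[0,0,0],[0,0,0],-1],[[0,0,0],[0,0,0],-1],[[0,0,0],[0,0,0],-1]]'
```

```text
time: 29.62
tool_pos: [444.0, 69.9, 106.2]
tcp_rot: [-3.141, 0.001, 0.675]
contact_force: [0.4, -0.2, -4.3]
grip_width: 53.8
finger_force: 30.0
time: 30.45
tool_pos: [444.3, 69.9, 97.8]
tcp_rot: [3.141, -0.0, 0.675]
contact_force: [-0.3, -0.5, -4.5]
grip_width: 53.7
finger_force: 30.0
```

```bash
python3 -m pendant '[[[0,0,-0.1],[0,0,0],-1],[[0,0,-0.1],[0,0,0],-1],[[0,0,-0.1],[0,0,0],-1],[[0,0,-0.1],[0,0,0],-1],[[0,0,-0.1],[0,0,0],-1],[[0,0,-0.1],[0,0,0],-1],[[0,0,-0.05],[0,0,0],-1],[[0,0,0],[0,0,0],-1],[[0,0,0],[0,0,0],-1],[[0,0,0],[0,0,0],-1]]'
```

```text
time: 31.28
tool_pos: [444.2, 69.9, 78.3]
tcp_rot: [3.142, 0.0, 0.675]
contact_force: [-2.5, -0.6, 0.4]
grip_width: 53.9
finger_force: 30.0
```

```bash
python3 -m pendant '[[[0,0,0],[0,0,0],1],[[0,0,0],[0,0,0],1],[[0,0,0],[0,0,0],1],[[0,0,0],[0,0,0],1],[[0,0,0],[0,0,0],1],[[0,0,0],[0,0,0],1],[[0,0,0],[0,0,0],1],[[0,0,0],[0,0,0],1],[[0,0,0],[0,0,0],1],[[0,0,0],[0,0,0],1]]'; python3 -m pendant '[[[0,0,0],[0,0,0],-1],[[0,0,0],[0,0,0],-1],[[0,0,0],[0,0,0],-1],[[0,0,0],[0,0,0],-1],[[0,0,0],[0,0,0],-1],[[0,0,0],[0,0,0],-1],[[0,0,0],[0,0,0],-1],[[0,0,0],[0,0,0],-1],[[0,0,0],[0,0,0],-1],[[0,0,0],[0,0,0],-1]]'
python3 - <<'E'
from h import *
a,p=ld('top0')
P=[ray(p,330+x/3,167+y/3,34)[:2]+[2,2] for x,y in [(25,97),(48,245),(262,60),(286,207)]]
for q in P: print(q.round(1))
g=(P[0]+P[1])/2; b=(P[2]+P[3])/2; d=b-g; print('gate mid',g,'back',b,'len',np.hypot(*d),'dir',np.degrees(np.arctan2(d[1],d[0])),'width',np.hypot(*(P[0]-P[1])),np.hypot(*(P[2]-P[3])))
u=d/np.hypot(*d)
# rail inner edges: local (408-300, 415-300)->upper rail, lower rail
for x,y in [(108,115),(124,208),(250,92),(265,180)]: 
    q=ray(p,330+x/3,167+y/3,34)[:2]+[2,2]-g; print('bay coords',q@u, q@np.array([-u[1],u[0]]))
E
```

```text
time: 32.12
tool_pos: [444.3, 69.9, 78.2]
tcp_rot: [3.141, 0.0, 0.675]
contact_force: [-0.3, -0.4, 0.4]
grip_width: 91.6
finger_force: 0.0
time: 32.95
tool_pos: [444.3, 70.0, 78.2]
tcp_rot: [3.142, -0.0, 0.675]
contact_force: [0.1, 0.6, 0.0]
grip_width: 53.8
finger_force: 30.0
[ 567.6 -189.6]
[ 448.6 -203.6]
[ 593.  -383.9]
[ 474.  -397.4]
gate mid [ 508.05918528 -196.6459705 ] back [ 533.50483656 -390.67796873] len 195.69337625196684 dir -82.52877993879177 width 119.83373209243447 119.83848317301573
bay coords 64.8722552798746 35.24983939276732
bay coords 64.80511538162227 -40.3531836245827
bay coords 182.38878989115256 35.83035465126036
bay coords 181.69071030850162 -35.950269060860336
```

```bash
python3 -m pendant '[[[0,0,0.3],[0,0,0],-1],[[0,0,0.5],[0,0,0],-1],[[0,0,0.7],[0,0,0],-1],[[0,0,0.8],[0,0,0],-1],[[0,0,0.7],[0,0,0],-1],[[0.1,-0.4,0],[0,0,0.25],-1],[[0.25,-0.8,0],[0,0,0.25],-1],[[0.25,-0.8,0],[0,0,0.25],-1],[[0.25,-0.8,0],[0,0,0.25],-1],[[0.25,-0.8,0],[0,0,0.25],-1]]'; python3 -m pendant '[[[0.25,-0.8,0],[0,0,0.25],-1],[[0.25,-0.8,0],[0,0,0.25],-1],[[0.16,-0.6,0],[0,0,0.25],-1],[[0,-0.28,-0.3],[0,0,0],-1],[[0,0,-0.6],[0,0,0],-1],[[0,0,-0.8],[0,0,0],-1],[[0,0,-0.7],[0,0,0],-1],[[0,0,-0.4],[0,0,0],-1],[[0,0,-0.15],[0,0,0],-1],[[0,0,0],[0,0,0],-1]]';python3 -m pendant '[[[0,0,-0.1],[0,0,0],-1],[[0,0,-0.1],[0,0,0],-1],[[0,0,0],[0,0,0],-1],[[0,0,0],[0,0,0],-1],[[0,0,0],[0,0,0],-1],[[0,0,0],[0,0,0],-1],[[0,0,0],[0,0,0],-1],[[0,0,0],[0,0,0],-1],[[0,0,0],[0,0,0],-1],[[0,0,0],[0,0,0],-1]]'
```

```text
time: 33.78
tool_pos: [477.0, -39.0, 168.5]
tcp_rot: [-3.141, 0.0, 0.826]
contact_force: [1.4, 1.2, -4.0]
grip_width: 54.4
finger_force: 30.0
time: 34.62
tool_pos: [495.8, -111.6, 78.3]
tcp_rot: [-3.138, 0.001, 0.914]
contact_force: [0.3, -0.4, -3.0]
grip_width: 53.8
finger_force: 30.0
time: 35.45
tool_pos: [497.1, -112.5, 73.7]
tcp_rot: [3.142, 0.0, 0.915]
contact_force: [0.3, 0.2, -4.4]
grip_width: 53.9
finger_force: 30.0
```

```bash
python3 -m pendant '[[[0,0,-0.15],[0,0,0],-1],[[0,0,-0.15],[0,0,0],-1],[[0,0,-0.13],[0,0,0],-1],[[0,0,0],[0,0,0],-1],[[0,0,0],[0,0,0],-1],[[0,0,0],[0,0,0],-1],[[0.05,-0.4,0],[0,0,0],-1],[[0.06,-0.5,0],[0,0,0],-1],[[0.06,-0.5,0],[0,0,0],-1],[[0.06,-0.5,0],[0,0,0],-1]]'
```

```text
time: 36.28
tool_pos: [504.1, -170.8, 60.7]
tcp_rot: [-3.141, -0.0, 0.915]
contact_force: [-0.2, 1.1, -3.3]
grip_width: 54.1
finger_force: 30.0
```

```bash
python3 -m pendant '[[[0.06,-0.46,0],[0,0,0],-1],[[0.06,-0.46,0],[0,0,0],-1],[[0.06,-0.46,0],[0,0,0],-1],[[0.06,-0.46,0],[0,0,0],-1],[[0.06,-0.46,0],[0,0,0],-1],[[0.06,-0.46,0],[0,0,0],-1],[[0.06,-0.46,0],[0,0,0],-1],[[0.06,-0.46,0],[0,0,0],-1],[[0.06,-0.46,0],[0,0,0],-1],[[0.06,-0.46,0],[0,0,0],-1]]'; python3 -m pendant '[[[0,0,0],[0,0,0],-1],[[0,0,0],[0,0,0],-1],[[0,0,0],[0,0,0],-1],[[0,0,0],[0,0,0],-1],[[0,0,0],[0,0,0],-1],[[0,0,0],[0,0,0],-1],[[0,0,0],[0,0,0],-1],[[0,0,0],[0,0,0],-1],[[0,0,0],[0,0,0],-1],[[0,0,0],[0,0,0],-1]]'
```

```text
time: 37.12
tool_pos: [522.3, -309.3, 60.9]
tcp_rot: [3.141, 0.0, 0.915]
contact_force: [0.0, 0.8, -3.5]
grip_width: 53.5
finger_force: 30.0
time: 37.95
tool_pos: [522.0, -307.4, 60.9]
tcp_rot: [3.141, 0.0, 0.915]
contact_force: [0.2, -0.1, -4.1]
grip_width: 53.6
finger_force: 30.0
```

```bash
python3 -m pendant '[[[0,0,-0.02],[0,0,0],-1],[[0,0,0],[0,0,0],-1],[[0,0,0],[0,0,0],1],[[0,0,0],[0,0,0],1],[[0,0,0],[0,0,0],1],[[0,0,0],[0,0,0],1],[[0,0,0],[0,0,0],1],[[0,0,0],[0,0,0],1],[[0,0,0],[0,0,0],1],[[0,0,0],[0,0,0],1]]'; python3 -m pendant '[[[0,0,0.3],[0,0,0],1],[[0,0,0.5],[0,0,0],1],[[0,0,1],[0,0,0],1],[[0,0,1],[0,0,0],1],[[0,0,1],[0,0,0],1],[[0,0.5,1],[0,0,0],1],[[-0.7,0.9,0],[0,0,0],1],[[-0.8,1,0],[0,0,0],1],[[-0.8,1,0],[0,0,0],1],[[-0.5,1,0],[0,0,0],1]]'; python3 -m pendant '[[[0,1,0],[0,0,0],1],[[0,1,0],[0,0,0],1],[[0,1,0],[0,0,0],1],[[0,1,0],[0,0,0],1],[[0,0,0],[0,0,0],1],[[0,0,0],[0,0,0],1],[[0,0,0],[0,0,0],1],[[0,0,0],[0,0,0],1],[[0,0,0],[0,0,0],1],[[0,0,0],[0,0,0],1]]'
python3 - <<'E'
from h import *
t,p=cap('top','t9'); s,q=cap('scene','s9')
c=lambda im,x,y,w,h,f:cv2.resize(im[y:y+h,x:x+w],(int(w*f),int(h*f)),interpolation=2)
m=np.hstack([c(t,325,170,110,90,3.6),c(s,95,210,110,90,3.6)])
n=np.hstack([c(t,90,215,110,75,3.6),c(s,195,100,110,75,3.6)])
cv2.imwrite('pics/fin.png',cv2.convertScaleAbs(np.vstack([m,n])[:600,:800],alpha=1.5))
E
```

```text
time: 38.78
tool_pos: [522.0, -307.5, 60.2]
tcp_rot: [3.141, 0.0, 0.915]
contact_force: [0.2, 0.5, -0.0]
grip_width: 91.5
finger_force: 0.0
time: 39.62
tool_pos: [435.8, -174.1, 204.8]
tcp_rot: [-3.142, 0.0, 0.914]
contact_force: [0.1, -0.1, 0.2]
grip_width: 91.9
finger_force: 0.0
time: 40.45
tool_pos: [438.0, -56.3, 204.2]
tcp_rot: [3.142, 0.0, 0.913]
contact_force: [0.2, -0.3, -0.3]
grip_width: 92.1
finger_force: 0.0
```

View pics/fin.png

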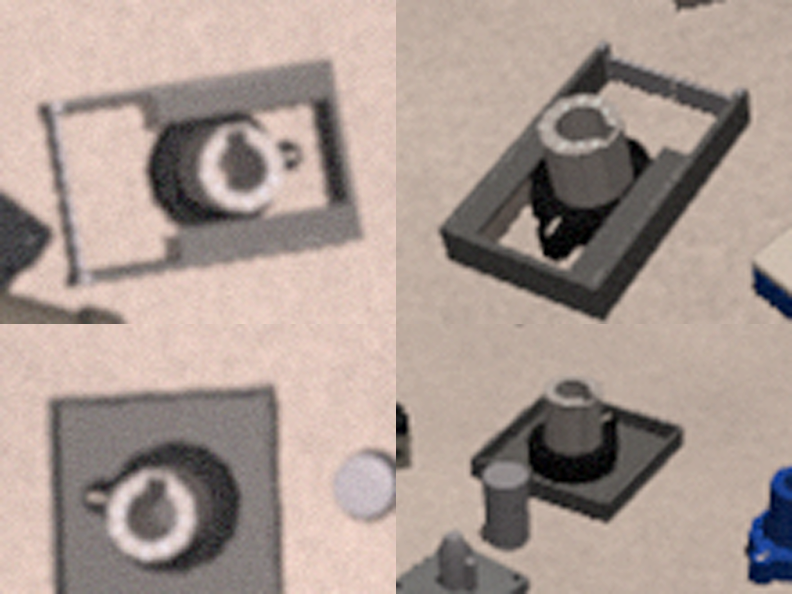

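hub_b stands upright in the bay with its flange well past the gate. The gate line from (50,108) to (75,280) is straight, so both leaves are closed. hub_a stands upright in the middle of the tray. Handing in.

```bash
python3 -c "
from plant import bot
print(bot.close_job())"
```

```text
the job is handed in; nothing more can be done
None
```

I tested both hubs on the shaft and put each away: hub_a is upright in the tray and hub_b is upright in the return bay with both leaves closed. I handed the job in at about 40.5 s; the interface gave no verdict.

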